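# Draw the sharpener's foot into line with a drift and fit its second bolt

### The job

The crank pencil sharpener has swung round on its one bolt, so the holes in its iron foot no longer line up with the holes in the wooden base below. Feel the tapered drift into the hole of the foot's left lug, draw the foot into line with it and press the drift fully home, and while it stands there fit the bolt into the right lug until its head is down on the lug; then put the drift back, fully down, in its hole in the wooden stand. Use only light hand pressure on the drift and the bolt, force nothing, and leave the white card box, the keys and the mug alone.

Things in the scene. Friction and masses are not known exactly. Their poses are not given: they have to be found in the camera images.
- mount: dark wooden base board, 150 x 210 x 34 mm, screwed to the desk; on it an 8 mm thick dark iron foot (top 42 mm above the desk) that carries a green hand-crank pencil sharpener (126 x 72 x 132 mm, its rear lies at the crank). Origin: centre of the board's underside; x away from the robot, y left, z up. Lugs of the foot: rear at (46, 0) mm, left at (-25, 78), right at (-25, -78).
- rear_bolt (a point): top of the foot at the axis of the fitted thumb bolt in the rear lug. Foot and sharpener swing stiffly about it: about 4 N sideways at an outer lug moves them and they stay where left. The foot's pose is not given: it starts swung up to 0.115 rad either way, its outer holes up to 12 mm off those in the board, along the circle about this point. See it, or feel it with the drift.
- drift_hole (a point): point fixed to the board, axes as the mount's: on the axis of the board's left hole, at the height of the top of the foot's left lug. The foot's hole (13 mm wide, 8 mm deep; lug 46 x 44 mm) belongs here but is off to and fro along (0.74, 0.67) of this frame. The board's hole is 13 mm wide and blind, its bottom 39 mm below this point.
- bolt_hole (a point): the same at the right lug: holes 12.5 mm wide in foot and board, bottom 39 mm below this point; the foot's hole is off along (0.74, -0.67) until the drift has drawn the foot into line.
- drift: hand drift, 98 mm long, upright in the stand at the start. Origin: centre of its tip; z along it to the handle. Steel: blunt tip 9.5 mm wide, taper to 12 mm at 20 mm from the tip, then straight, 12 mm wide, to a collar (22 mm wide, 34 to 38 mm from the tip); above it a round black handle 18 mm wide. Home when the collar sits on the surface, the tip 34 mm below it.
- bolt: plain-shanked steel thumb bolt, upright in the stand at the start. Origin: centre of its tip; z to its head. Shank 11 mm wide, 30 mm long, chamfered tip; flange 24 mm wide, 3 mm thick; above it a knurled grip 18 mm wide, 17 mm high (33 to 50 mm from the tip). Home when the flange sits on the lug, the tip 30 mm below the lug's top.
- stand: low wooden tool stand, 116 x 60 x 40 mm, fixed. Origin: centre of its underside; +x along its length, away from the robot. The drift's hole is at x +28 mm, the bolt's at x -28 mm.
- drift_rest (a point): centre of the mouth of the drift's hole in the stand's top (15 mm wide, 37 mm deep, 40 mm above the desk).
- card_box: small white card box, 55 x 70 x 40 mm, origin at the centre of its underside; stays where it is.
- key_bunch: bunch of keys, 104 x 115 x 8 mm, origin at the centre of its underside; stays where it is.
- mug: white mug on a cork coaster, 82 x 114 x 91 mm, origin at the centre of its underside; stays where it is.
There are look-alikes about, which are no part of the job. Of the things like the drift, leave any that is turquoise or yellow; of the rest the smaller one is meant.

How it is judged (in metres and radians):
On the way, in this order (a step that is already met when the one before it is completed fails the run):
1. the drift stands fully home through the left lug into the board, so the holes are in line (z of drift in the frame of drift_hole below -0.031 m and horizontal distance between drift and drift_hole below 0.005 m and angle between drift's own z axis and vertical below 0.12 rad), for 0.2 s.
2. with the drift still in its hole, the bolt stands fully home through the right lug into the board (z of bolt in the frame of bolt_hole below -0.027 m and horizontal distance between bolt and bolt_hole below 0.005 m and z of drift in the frame of drift_hole below -0.024 m and horizontal distance between drift and drift_hole below 0.006 m), for 0.2 s.
At the end, for the whole second after the job is handed in: The bolt's tip is at least 27 mm below the top of the right lug (30 mm is home), within 5 mm of the hole's axis and upright within 0.15 rad; the drift is back in its hole in the stand, its tip at least 29 mm below the stand's top (34 mm is home) and within 9 mm of the hole's axis; both at rest (z of bolt in the frame of bolt_hole below -0.027 m and horizontal distance between bolt and bolt_hole below 0.005 m and angle between bolt's own z axis and vertical below 0.15 rad and z of drift in the frame of drift_rest below -0.029 m and horizontal distance between drift and drift_rest below 0.009 m and linear speed of each of drift, bolt below 0.02 m/s); the robot touches nothing.
It fails at once if the drift is forced: it presses on the mount with more than 30 N (contact force between drift and mount above 30 N).
It fails at once if the bolt is forced: it presses on the mount with more than 30 N (contact force between bolt and mount above 30 N).
It fails at once if the white card box, the keys or the mug is shifted by more than 20 mm (distance of any of card_box, key_bunch, mug from where it was at the start of the episode above 0.02 m).
It also fails if it takes over 72 s, if anything falls off the work surface, if the arm or the gripper's body presses on something with over 40 N, if the wrist force passes 120 N, or if a joint passes its speed limit or range.

### The arm

A 6-joint arm with a two-finger parallel gripper is mounted at the origin on a cart in front of the work surface, level with it; the furniture and walls round the work are solid. World frame = base frame: x ahead of the robot, y to its left, z up, the work surface at z = 0. Lengths are in mm, angles in rad, forces in N, time in s.
With the tool pointing down it reaches from about 325 to 850 mm from the base axis. Payload 4.4 kg.
Tool frame: the origin (TCP) lies midway between the tips of the shut fingers; the grasp point (between the pads) lies 19 mm behind it; z points along the fingers, y is the line along which they close (so a half turn about z gives the same grasp; the last joint's range is limited). The gripper opens to 94 mm and grips with 3 to 60 N. Pads are 16 mm wide; open, the fingers measure 119 mm over their backs; the gripper's body (75 mm by 177 mm) begins 78 mm behind the grasp point.
Start: joints at [-0.15, 0.207, 1.542, -0, 1.393, -0.15], TCP at [575.002, -0.012, 185.247] pointing down, gripper open.
Joint ranges: [-2.73, 2.73], [-0.86, 2.22], [0.23, 2.46], [-1.11, 4.25], [0.08, 2.63], [-2.82, 2.82]. Speed limits (rad/s): [2.79, 2.79, 3.14, 3.14, 3.14, 3.14].

### API

Orientations are given as a rotation vector (axis times angle).
In Python, from workcell import * gives the robot as it stands.
- The arm moves only by the shell command python3 -m handwheel 'ROWS' [FORCE]. ROWS is JSON, one flat list of numbers, 5 for each row, row after row: the finger opening in mm, from 0 to 94, then the shift along the tool's x, y, z in mm, then the turn about the tool's z in rad. In form: [jaw, tx, ty, tz, spin, jaw, tx, ty, tz, spin, ...]. A call has 1 to 20 rows; each row shifts and turns the commanded pose from where the row before left it, along the tool's axes as they then stand; what a row does not reach is not made up. A row lasts 1/12 s, in which the tool goes at most 41.7 mm and 7.16 degrees, less where a joint would pass 70% of its speed; a pose out of reach is approached as far as the arm can. A call with a gripper value outside its range is refused whole. The fingers move at their own pace and stop on an object; FORCE is the grip in N (left out, the last holds). Time passes only in rows, so rows that do not move let the fingers close. It gives the time, the measured TCP pose, the force, the opening and the grip force at its end, in the units of the state.
- observe(): the state, without advancing time (a new reading comes with each control period).
- capture(name): name is "scene" or "side" or "wrist"; returns the picture (420x560x3 uint8, red, green, blue); there is no depth.
- get_calibration(name): a dict with "fovy" (degrees; the focal length in pixels is half the picture's height over the tangent of half this angle, whatever the lens; pixels are square), "cx", "cy" (the principal point, pixels), "rvec" (rotation vector, rad) and "tvec" (3), from world to camera coordinates, as OpenCV has them. Camera axes: x right, y down, z forward; pixel columns grow to the right and rows downward; lengths in mm; the calibration is good to about 2 mm. A picture is of the moment at which its call begins: read the wrist's pose just before it. get_calibration takes no time and is no camera call; for the wrist camera it gives the pose at the moment of the call.
- finish_job(): hands the job in; it is judged then, once.
The state is a dict: "t": time; "joint_pos": joint angles; "dq": joint speeds; "effort": joint torques, N m; "ee_pos": TCP position; "orientation": TCP orientation; "force": force on the tool from outside, world axes, zero at the start; "moment": the same for the moment, N m; "opening": opening from 0.0 (shut) to 1.0 (fully open); "grip_force": force on a finger pad.
Only numpy, scipy, OpenCV 4.12 (cv2) and the standard library are available. Lean on these libraries where they do the work, as an engineer would, in place of code of your own. Each camera call takes 0.05 s, during which the arm holds its last target. There are 200 camera calls.

## Working session

There is one attempt and no reset: what is moved stays moved. The work goes in short steps, Python scripts to look and compute and a shell command to move; the robot and the scene stay as the last step left them, time stands still between calls to the robot, and variables do not carry over. Pictures are saved under pics/ and viewed, at most 10 in all, crops included, and the job is handed in when it is done.

```bash
ls; mkdir -p pics
python3 - <<'E'
from workcell import *
import cv2
for n in("scene","side","wrist"):
    im=capture(n); cv2.imwrite(f"pics/{n}0.png",im[:,:,::-1]); print(n,get_calibration(n))
print(observe())
E
```

```text
pics
scene {'fovy': 48.035156891519435, 'cx': 272.22969733659795, 'cy': 220.80989910099527, 'rvec': array([ 1.76266909, -1.09513228,  0.74156192]), 'tvec': array([-271.87746776,  246.10820396,  976.15737129])}
side {'fovy': 57.07616413448907, 'cx': 283.215695943474, 'cy': 211.98779293312475, 'rvec': array([ 0.66651927, -2.38328075,  1.45368469]), 'tvec': array([432.73862473, 208.74179821, 897.5274783 ])}
wrist {'fovy': 65.80685535710059, 'cx': 278.49898192649624, 'cy': 207.63660291509476, 'rvec': array([-2.91115311e+00,  5.08696739e-04,  3.13723870e-03]), 'tvec': array([-573.91722991,  -22.94413581,  390.31303072])}
{'t': 0.15, 'joint_pos': array([-1.50483488e-01,  2.07236898e-01,  1.54282226e+00, -5.13900729e-05,
        1.39350509e+00, -1.50510934e-01]), 'dq': array([ 0.00027922, -0.00146759, -0.00453351,  0.0027048 ,  0.00085982,
        0.00249854]), 'effort': array([-1.09385303e-01, -3.71416283e+01, -2.85080034e+01,  9.45892814e-02,
        3.19847453e-02, -5.25337862e-05]), 'ee_pos': array([5.74225243e+02, 9.71329920e-02, 1.84257254e+02]), 'orientation': array([-2.22029923e+00, -2.22038041e+00,  1.89982715e-03]), 'force': array([-0.13140845,  0.17423869, -0.11963917]), 'moment': array([-0.0430753 ,  0.02360086,  0.03031813]), 'grip_force': 0.0, 'opening': 0.9979915633583634}
```

View pics/scene0.png

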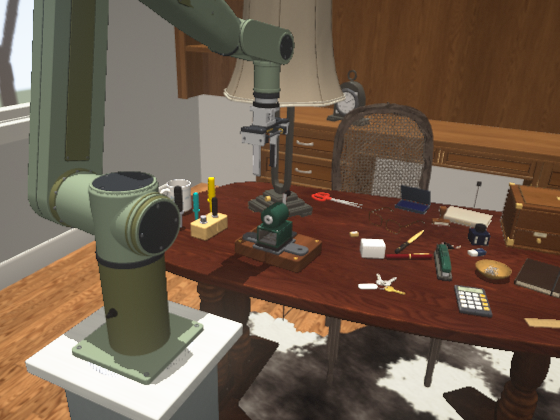

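View pics/side0.png

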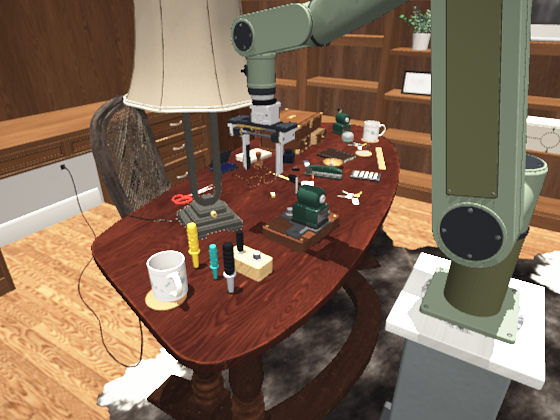

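View pics/wrist0.png

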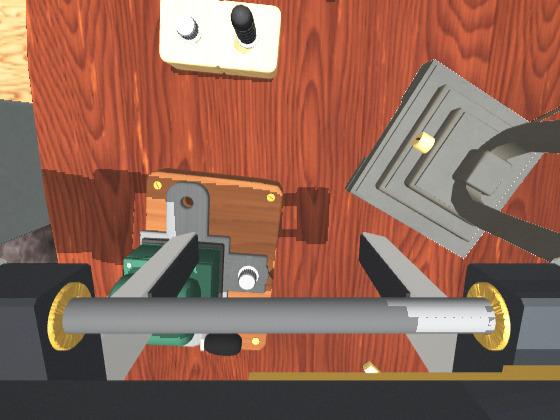

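```bash
cat > h.py <<'E'
import numpy as np,cv2
from workcell import *
def cal(n):
    c=get_calibration(n); R=cv2.Rodrigues(c['rvec'])[0]; f=210/np.tan(np.radians(c['fovy']/2))
    return R,c['tvec'],f,c['cx'],c['cy']
def ray(C,p):
    R,t,f,cx,cy=C; return -R.T@t, R.T@np.array([(p[0]-cx)/f,(p[1]-cy)/f,1])
def onz(C,p,z):
    o,d=ray(C,p); return o+d*(z-o[2])/d[2]
def proj(C,P):
    R,t,f,cx,cy=C; q=R@np.array(P,float)+t; return np.array([cx+f*q[0]/q[2],cy+f*q[1]/q[2]])
E
python3 - <<'E'
from h import *
np.set_printoptions(precision=1,suppress=True)
C=cal('wrist')
for nm,p,z in [('s1',(157,185),34),('s2',(271,197),34),('s3',(256,341),34),('rear',(248,277),60),('lhole',(187,202),42),('bolt',(187,28),60),('drift',(241,14),98),('stFL',(162,59),40),('stFR',(279,73),40),('lampcorner',(347,187),10)]:
    print(nm,onz(C,p,z))
E
```

```text
s1 [441.5   9.7  34. ]
s2 [565.7  -3.6  34. ]
s3 [ 546.3 -183.6   34. ]
rear [541.1 -86.5  60. ]
lhole [475.3  -7.5  42. ]
bolt [491. 158.  60.]
drift [544.4 157.3  98. ]
stFL [459.5 136.   40. ]
stFR [574.6 123.   40. ]
lampcorner [653.8   3.4  10. ]
```

```bash
python3 -m handwheel '[94,30,-14,0,0,94,30,-14,0,0,94,30,-14,0,0,94,30,-13,0,0,94,0,0,0,0,94,0,0,0,0]'
python3 - <<'E'
from h import *
im=capture('wrist'); cv2.imwrite('pics/w1.png',im[:,:,::-1]); np.save('w1.npy',np.array(cal('wrist'),dtype=object),allow_pickle=True)
print(get_calibration('wrist'))
E
```

```text
t: 0.65
ee_pos: [519.2, 121.2, 185.0]
orientation: [-2.218, -2.225, 0.001]
force: [0.3, -0.1, 0.0]
opening: 1.002
grip_force: 0.0
{'fovy': 65.80685535710059, 'cx': 278.49898192649624, 'cy': 207.63660291509476, 'rvec': array([-2.91032355e+00, -1.25515478e-03,  8.33477230e-05]), 'tvec': array([-519.97744844,   93.11259317,  417.36618786])}
```

View pics/w1.png

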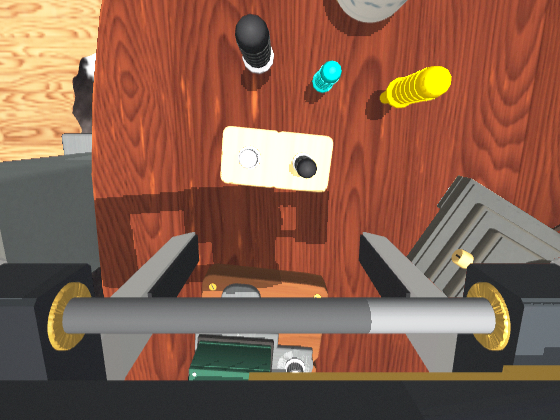

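```bash
cat > m.py <<'E'
from h import *
np.set_printoptions(precision=1,suppress=True)
im=cv2.imread('pics/w1.png'); C=np.load('w1.npy',allow_pickle=True)
hsv=cv2.cvtColor(im,cv2.COLOR_BGR2HSV)
roi=np.zeros(im.shape[:2],np.uint8); roi[120:200,210:345]=255
m=cv2.inRange(hsv,(18,30,140),(35,160,255))&roi
c=max(cv2.findContours(m,0,2)[0],key=cv2.contourArea)
c=cv2.convexHull(c)
pts=np.array([onz(C,p[0],40)[:2] for p in c],np.float32)
print('stand',cv2.minAreaRect(pts))
g=cv2.cvtColor(im,cv2.COLOR_BGR2GRAY)
k=(cv2.inRange(hsv,(0,0,0),(180,255,50))&roi); k[:,:288]=0;k[:,322:]=0
c=max(cv2.findContours(k,0,2)[0],key=cv2.contourArea); (x,y),r=cv2.minEnclosingCircle(c); print('drift',x,y,r,onz(C,(x,y),100))
b=cv2.inRange(hsv,(0,0,0),(180,30,255))&roi; b[:,:232]=0;b[:,265:]=0
c=max(cv2.findContours(b,0,2)[0],key=cv2.contourArea); (x,y),r=cv2.minEnclosingCircle(c); print('bolt',x,y,r,onz(C,(x,y),58), 'cam',-C[0].T@C[1])
E
python3 m.py
python3 - <<'E'
import cv2
a=cv2.imread('pics/w1.png')[115:205,210:345]; b=cv2.imread('pics/wrist0.png')[170:300,130:290]
a=cv2.resize(a,(540,360)); b=cv2.resize(b,(640,520))[:,:]
import numpy as np
o=np.zeros((600,800,3),np.uint8); o[:240,:360]=cv2.resize(a,(360,240)); o[245:600,360:800]=cv2.resize(b,(440,355)); cv2.imwrite('pics/crop1.png',o)
E
```

```text
stand ((534.875244140625, 146.87059020996094), (8.0408935546875, 19.053634643554688), 27.20816421508789)
drift 304.5859069824219 166.3419189453125 10.674270629882812 [542.7 156.8 100. ]
bolt 248.0 156.0 33.121089935302734 [489.4 162.6  58. ] cam [519.9 186.7 384.8]
```

View pics/crop1.png

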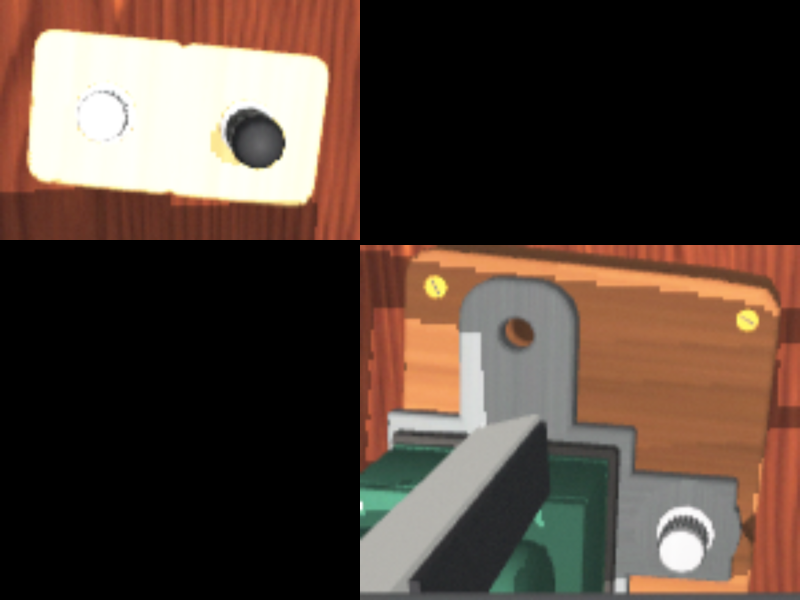

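```bash
python3 -m handwheel '[94,-30,-13,0,0,94,-30,-13,0,0,94,-30,-13,0,0,94,0,0,25,0,94,0,0,25,0,94,0,0,25,0.107,94,0,0,0,0,94,0,0,0,0]'
python3 - <<'E'
from h import *
np.set_printoptions(precision=1,suppress=True)
C1=np.load('w1.npy',allow_pickle=True)
f=lambda p:(p[0]/2.667+210,p[1]/2.667+115)
cs=np.array([onz(C1,f(p),40) for p in [(33,30),(328,58),(313,205),(28,180)]]); print('stand',cs,cs.mean(0))
print('drift',onz(C1,f((257,138)),103),'bolt',onz(C1,f((103,116)),60))
im=capture('wrist'); cv2.imwrite('pics/w2.png',im[:,:,::-1]); C=cal('wrist'); np.save('w2.npy',np.array(C,dtype=object),allow_pickle=True)
print(observe()['orientation'],[proj(C,p) for p in[(477.4,-6.8,42),(441.5,9.7,34),(565.7,-3.6,34)]])
E
```

```text
t: 1.37
ee_pos: [480.0, 28.9, 109.1]
orientation: [-2.335, -2.098, 0.004]
force: [-0.2, 0.5, 1.3]
opening: 1.003
grip_force: 0.0
stand [[462.  191.7  40. ]
 [576.4 181.2  40. ]
 [572.6 123.1  40. ]
 [457.7 133.2  40. ]] [517.2 157.3  40. ]
drift [544.  156.8 103. ] bolt [490.2 160.3  60. ]
[ 2.3  2.1 -0. ] [array([278.2, 251.4]), array([236.2, 234.9]), array([376.2, 234.9])]
```

View pics/w2.png

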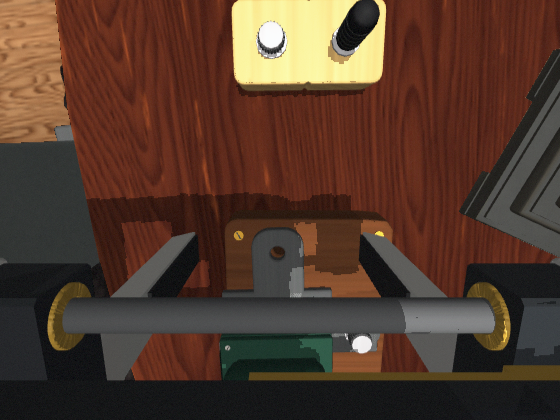

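```bash
cat > m2.py <<'E'
from h import *
np.set_printoptions(precision=1,suppress=True)
im=cv2.imread('pics/w2.png'); C=np.load('w2.npy',allow_pickle=True)
hsv=cv2.cvtColor(im,cv2.COLOR_BGR2HSV)
m=cv2.inRange(hsv,(20,120,110),(35,255,255)); m[:225]=0; m[247:]=0; m[:,:225]=0; m[:,400:]=0
n,l,s,ce=cv2.connectedComponentsWithStats(m)
for i in range(1,n):
    if s[i,4]>5: print(s[i],ce[i],onz(C,ce[i],34))
g=im[244:262,266:290].astype(int); print(g[:,:,2])
o=np.zeros((600,800,3),np.uint8)
o=cv2.resize(im[215:285,220:320],(800,560),interpolation=cv2.INTER_CUBIC); cv2.imwrite('pics/c2.png',o)
E
python3 m2.py
```

```text
[234 231   9   9  52] [238.1 234.9] [443.2   9.6  34. ]
[375 231   9   6  32] [379.3 233.5] [568.5  -2.6  34. ]
[[69 68 71 66 70 70 67 67 67 67 67 68 70 69 68 68 68 70 66 67 68 68 67 66]
 [69 67 66 66 69 67 69 70 70 66 61 62 64 64 68 69 66 68 67 68 69 69 69 68]
 [70 68 67 69 72 69 70 64 55 50 51 49 48 52 55 60 66 70 68 67 69 67 68 66]
 [69 68 69 66 68 68 62 46 38 43 44 44 43 42 44 51 58 64 68 68 69 68 67 68]
 [70 68 67 69 69 58 60 45 39 41 42 42 44 45 39 41 46 55 61 69 69 68 67 68]
 [70 68 67 69 57 71 72 56 40 37 40 41 44 41 42 44 43 44 56 65 68 68 68 69]
 [70 68 69 65 55 84 78 67 40 40 42 43 42 42 43 43 41 41 50 66 71 68 69 64]
 [69 69 67 58 60 86 84 72 55 40 40 44 43 40 41 44 44 41 40 57 67 66 71 68]
 [71 70 70 51 56 88 87 80 67 48 37 41 40 43 44 44 45 39 38 60 64 65 67 69]
 [68 67 62 51 45 62 84 84 73 66 55 40 41 40 39 42 43 39 38 59 66 70 66 69]
 [71 66 68 54 43 49 82 82 86 77 66 63 62 51 47 56 52 60 35 61 66 68 67 66]
 [72 69 67 53 43 37 61 80 81 79 76 71 68 67 66 67 64 40 40 56 65 67 68 64]
 [69 68 69 60 52 35 39 48 68 79 75 78 79 77 80 61 41 31 53 60 70 69 67 66]
 [71 70 66 63 55 47 37 38 42 45 50 60 59 52 48 38 30 42 58 62 70 69 69 70]
 [70 67 69 67 61 53 45 38 36 36 39 40 36 38 36 35 48 55 59 67 71 70 69 68]
 [71 67 67 66 68 61 58 50 39 34 40 38 38 33 38 43 58 57 65 69 71 71 69 68]
 [68 70 68 67 67 69 60 61 57 56 53 51 49 51 56 56 63 65 69 67 68 67 68 68]
 [68 71 66 64 68 70 70 63 62 59 56 57 57 57 63 65 64 68 68 68 69 68 68 69]]
```

View pics/c2.png

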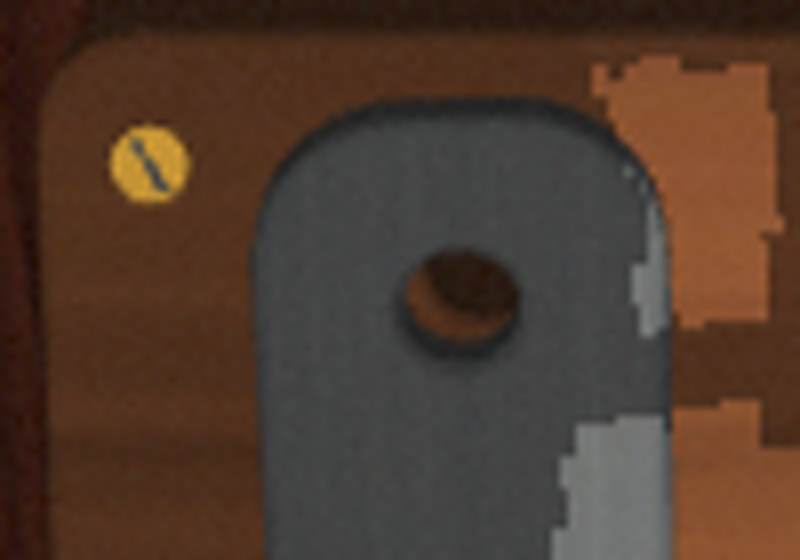

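Run:
```python
from h import *
from scipy.optimize import least_squares
np.set_printoptions(precision=1,suppress=True)
C=np.load('w2.npy',allow_pickle=True)
f=onz(C,(277.4,252.9),42); print('foot hole',f)
p=np.array([onz(C,q,34)[:2] for q in [(273.6,249),(274,251),(275,252.6),(276.3,253.6),(278,254.3),(281,254.3),(283,254)]])
print(p,least_squares(lambda c:np.hypot(*(p-c).T)-6.5,[481,-5]).x)
s1=np.array([443.2,9.6]);s2=np.array([568.5,-2.6]);print(np.arctan2(*(s2-s1)[::-1]))
for yaw in(-.107,-.1):
    R=np.array([[np.cos(yaw),-np.sin(yaw)],[np.sin(yaw),np.cos(yaw)]])
    O=(s1+s2)/2-R@[0,90.5]
    print(O,'dh',O+R@[-25,78],'bh',O+R@[-25,-78],'rear',O+R@[46,0],'offdir',R@[.74,.67])
R=cv2.Rodrigues(observe()['orientation'])[0]; print(R,observe()['ee_pos'])
```

```text
foot hole [476.6  -8.1  42. ]
[[473.2  -7.1]
 [473.3  -9. ]
 [474.1 -10.6]
 [475.1 -11.7]
 [476.6 -12.6]
 [479.3 -12.8]
 [481.1 -12.7]] [479.4  -6.6]
-0.09706037513060657
[496.2 -86.5] dh [479.7  -6.3] bh [ 463.  -161.4] rear [541.9 -91.4] offdir [0.8 0.6]
[496.8 -86.5] dh [479.7  -6.4] bh [ 464.2 -161.7] rear [542.6 -91.1] offdir [0.8 0.6]
[[ 0.1  1.  -0. ]
 [ 1.  -0.1 -0. ]
 [-0.  -0.  -1. ]] [481.5  29.1 110.7]
```

```bash
python3 -m handwheel '[50,0,0,-25,0,50,26.6,10,0,0,50,26.6,10,0,0,50,26.6,10,0,0,50,26.6,10,0,0,50,26.6,10,0,0,50,0,0,0,0,50,0,0,0,0]' 15
python3 - <<'E'
from h import *
np.set_printoptions(precision=2,suppress=True)
for i in range(3):
    im=capture('wrist')
    o=observe(); print(o['ee_pos'],cv2.Rodrigues(o['orientation'])[0][0])
cv2.imwrite('pics/w3.png',im[:,:,::-1]); C=cal('wrist'); print(proj(C,(544.5,156,104)),proj(C,(489.8,160,60)))
E
```

```text
t: 2.08
ee_pos: [546.8, 158.0, 137.3]
orientation: [2.331, 2.102, 0.004]
force: [-0.9, -0.5, -0.6]
opening: 0.536
grip_force: 0.0
[546.05 157.02 136.84] [0.1  0.99 0.  ]
[545.54 156.46 136.46] [0.11 0.99 0.  ]
[545.19 156.11 136.15] [0.11 0.99 0.  ]
[277.52 223.53] [215.02 211.75]
```

```bash
python3 -m handwheel '[50,0,0,30,0,50,0,0,30,0,50,0,0,0,0,50,0,0,0,0,10,0,0,0,0,10,0,0,0,0,10,0,0,0,0,10,0,0,0,0,10,0,0,0,0,10,0,0,0,0]' 20
python3 - <<'E'
from h import *
np.set_printoptions(precision=2,suppress=True)
im=capture('wrist');o=observe(); print(o['ee_pos'],o['force'],o['opening']*94,o['grip_force'])
E
```

```text
t: 3.07
ee_pos: [545.4, 157.0, 76.1]
orientation: [2.336, 2.099, 0.002]
force: [0.6, 0.1, 2.8]
opening: 0.174
grip_force: 20.0
[545.45 157.06  76.12] [-0.7  -0.28  3.44] 16.13834415537625 20.011418759822845
```

```bash
python3 -m handwheel '[10,0,0,-15,0,10,0,0,-25,0,10,0,0,-20,0,10,-20,-6,0,0,10,-30,-9,0,0,10,-30,-9,0,0,10,-30,-9,0,0,10,-30,-9,0,0,10,-20,-6,0,0,10,-11,-3,0,0,10,0,0,0,0,10,0,0,0,0,10,0,0,0,0,10,0,0,0,0]'
python3 - <<'E'
from h import *
np.set_printoptions(precision=2,suppress=True)
im=capture('wrist');o=observe(); print(o['ee_pos'],o['force'],o['opening']*94,o['grip_force'])
C=cal('wrist');cv2.imwrite('pics/w4.png',im[:,:,::-1]); np.save('w4.npy',np.array(C,dtype=object),allow_pickle=True)
e=o['ee_pos'];print(proj(C,(476.6,-8.1,42)),proj(C,(*e[:2],e[2]-70)),proj(C,(*e[:2],e[2]-32)))
cv2.imwrite('pics/c4.png',cv2.resize(im[150:350,160:400,::-1],(720,600),interpolation=cv2.INTER_CUBIC))
E
```

```text
t: 4.28
ee_pos: [476.4, -6.6, 135.3]
orientation: [-2.335, -2.101, -0.001]
force: [-0.1, -0.1, -0.3]
opening: 0.174
grip_force: 20.0
[476.37  -6.64 135.22] [ 0.01 -0.46 -0.5 ] 16.56547024501179 19.99394416809082
[278.92 206.66] [278.5  211.14] [278.5  223.37]
```

View pics/c4.png

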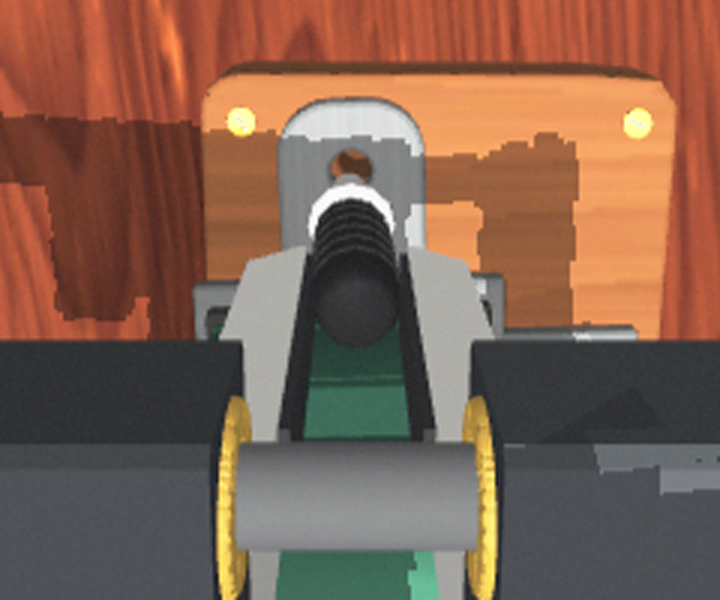

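```bash
python3 -m handwheel '[10,0.6,0,10,0,10,0,0,8,0,10,0,0,2,0,10,0,0,0,0,10,0,0,2,0,10,0,0,1,0,10,0,0,1,0,10,0,0,0,0,10,0,0,0,0]'
```

```text
t: 5.08
ee_pos: [476.1, -7.2, 111.4]
orientation: [2.337, 2.099, 0.0]
force: [-0.4, 0.3, -1.0]
opening: 0.175
grip_force: 20.0
```

```bash
python3 -m handwheel '[10,0,0,1,0,10,0,0,1,0,10,0,0,1,0,10,0,0,0,0,10,0,0,0,0]'
```

```text
t: 5.5
ee_pos: [475.9, -7.1, 108.1]
orientation: [-2.337, -2.099, 0.0]
force: [-0.2, -0.8, -0.2]
opening: 0.177
grip_force: 20.0
```

```bash
python3 -m handwheel '[10,0,0,1,0,10,0,0,1,0,10,0,0,1,0,10,0,0,1,0,10,0,0,0,0,10,0,0,0,0]'
```

```text
t: 6.0
ee_pos: [475.9, -7.0, 104.1]
orientation: [-2.337, -2.099, 0.0]
force: [-0.2, -0.2, -2.1]
opening: 0.176
grip_force: 20.0
```

```bash
python3 -m handwheel '[10,0,0,1,0,10,0,0,1,0,10,0,0,0,0,10,0,0,0,0]'
```

```text
t: 6.33
ee_pos: [477.2, -7.3, 103.5]
orientation: [2.336, 2.098, 0.002]
force: [-0.4, 0.1, 5.2]
opening: 0.174
grip_force: 20.1
```

```bash
python3 -m handwheel '[10,0,0,-0.5,0,10,0.67,0.74,0,0,10,0.67,0.74,0,0,10,0.34,0.37,0,0,10,0.34,0.37,0,0,10,0,0,0,0,10,0,0,0,0]'
```

```text
t: 6.92
ee_pos: [478.7, -5.3, 103.3]
orientation: [2.337, 2.099, 0.0]
force: [-1.0, 0.3, 5.0]
opening: 0.176
grip_force: 20.3
```

```bash
python3 -m handwheel '[10,0.34,0.37,0,0,10,0.34,0.37,0,0,10,0,0,0.5,0,10,0,0,0,0,10,0,0,0,0]'
```

```text
t: 7.33
ee_pos: [479.6, -4.7, 103.1]
orientation: [2.337, 2.099, 0.001]
force: [-1.6, 0.4, 7.8]
opening: 0.174
grip_force: 20.4
```

```bash
python3 -m handwheel '[10,0.34,0.37,0,0,10,0.34,0.37,0,0,10,0,0,0,0,10,0,0,0,0]';python3 -m handwheel '[10,0.34,0.37,0,0,10,0.34,0.37,0,0,10,0,0,0,0,10,0,0,0,0]'
```

```text
t: 7.67
ee_pos: [480.2, -4.0, 103.0]
orientation: [-2.337, -2.1, -0.0]
force: [-1.5, 0.3, 6.9]
opening: 0.177
grip_force: 20.5
t: 8.0
ee_pos: [480.8, -3.4, 102.9]
orientation: [-2.337, -2.099, 0.0]
force: [-1.5, 0.3, 7.6]
opening: 0.177
grip_force: 20.6
```

Run:
```python
from h import *
im=capture('wrist');o=observe(); print(o['ee_pos'],o['force'])
C=cal('wrist')
cv2.imwrite('pics/w5.png',im[:,:,::-1]); 
print(proj(C,(479.6,-6.4,42)),proj(C,(443.2,9.6,34)),proj(C,(568.5,-2.6,34)))
s=capture('side');Cs=cal('side');u,v=proj(Cs,(479,-6,60)).astype(int);print(u,v)
a=cv2.resize(im[150:330,180:380,::-1],(500,450),interpolation=cv2.INTER_CUBIC); b=cv2.resize(s[v-50:v+40,u-30:u+30,::-1],(300,450),interpolation=cv2.INTER_CUBIC)
cv2.imwrite('pics/c5.png',np.hstack([a,b]))
```

```text
[480.80551691  -3.421577   102.93458534] [-1.782989    0.78596577  7.82650472]
[277.4737061  217.37529762] [232.7167879  201.22830303] [381.57155847 199.7185888 ]
292 225
```

View pics/c5.png

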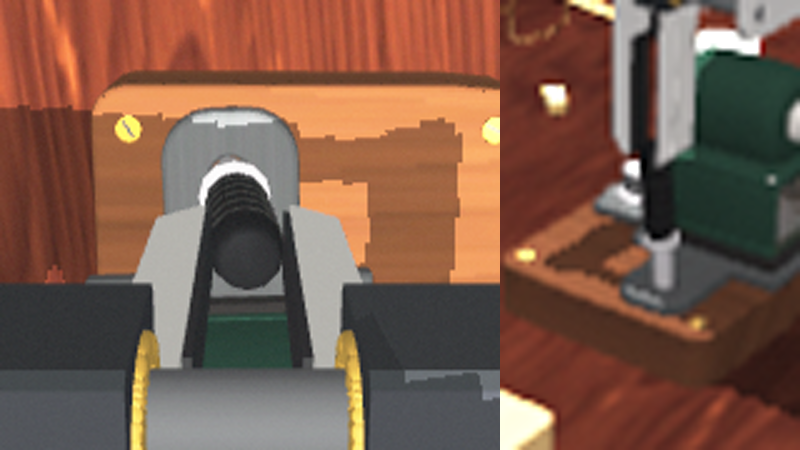

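```bash
python3 -m handwheel '[10,0,0,-2,0,10,-1,-1.1,0,0,10,-1,-1.1,0,0,10,-1,-1.1,0,0,10,0,0,0,0,10,0,0,0,0]'; python3 -m handwheel '[10,-0.7,-0.8,0,0,10,0,0,0,0,10,0,0,0,0,10,0,0,0,0,10,0,0,0,0]' 60
python3 - <<'E'
from h import *
im=capture('wrist');o=observe(); print(o['ee_pos'],o['force'],o['moment']);cv2.imwrite('pics/w6.png',im[:,:,::-1])
E
```

```text
t: 8.6
ee_pos: [477.0, -6.2, 103.9]
orientation: [-2.337, -2.099, 0.0]
force: [0.4, -0.7, -1.1]
opening: 0.177
grip_force: 20.0
t: 9.02
ee_pos: [476.4, -6.7, 104.2]
orientation: [-2.337, -2.1, -0.0]
force: [-0.2, 0.3, -1.0]
opening: 0.158
grip_force: 60.0
[476.41219365  -6.73810315 104.26338085] [ 0.43355138 -0.19677939 -0.07345308] [ 0.03431189 -0.00415702  0.01808211]
```

Now drag with a firm grip, tip just off the board.

```bash
python3 -m handwheel '[10,0.67,0.74,0,0,10,0.67,0.74,0,0,10,0,0,0,0,10,0,0,0,0]'; python3 -m handwheel '[10,0.67,0.74,0,0,10,0.34,0.37,0,0,10,0,0,0,0,10,0,0,0,0]'; python3 -m handwheel '[10,0.34,0.37,0,0,10,0.34,0.37,0,0,10,0,0,0,0,10,0,0,0,0]'
```

```text
t: 9.4
ee_pos: [478.0, -5.5, 104.2]
orientation: [-2.337, -2.1, 0.0]
force: [0.2, 0.1, -1.0]
opening: 0.157
grip_force: 60.0
t: 9.73
ee_pos: [478.9, -4.7, 104.1]
orientation: [-2.337, -2.099, 0.001]
force: [-2.1, -0.3, -0.8]
opening: 0.158
grip_force: 60.0
t: 10.07
ee_pos: [479.8, -4.1, 104.1]
orientation: [-2.337, -2.099, 0.001]
force: [-1.5, -0.8, -0.2]
opening: 0.156
grip_force: 60.1
```

```bash
cat > lug.py <<'E'
from h import *
def lug(im):
    hsv=cv2.cvtColor(im,cv2.COLOR_BGR2HSV)
    y=cv2.inRange(hsv,(20,90,110),(35,255,255)); y[:180]=0;y[260:]=0;y[:,:205]=0;y[:,410:]=0
    n,l,s,ce=cv2.connectedComponentsWithStats(y)
    c=sorted([ce[i].round(1).tolist() for i in range(1,n) if 15<s[i,4]<120])
    r=int(c[0][1])+4; out=[]
    for k in range(r,r+7):
        row=hsv[k,int(c[0][0])+8:330,1]<80; ix=np.where(row)[0]+int(c[0][0])+8; out.append((ix.min(),ix.max()))
    return c,np.mean(out,0)
if __name__=='__main__':
    cv2.imwrite('pics/w7.png',capture('wrist')[:,:,::-1]); 
    for n in('w4','w5','w6','w7'):
        try:
            c,e=lug(cv2.imread(f'pics/{n}.png')); print(n,c,e,(e.mean()-c[0][0])/(c[-1][0]-c[0][0])*125.9)
        except Exception as x: print(n,x)
E
python3 lug.py
```

```text
w4 zero-size array to reduction operation minimum which has no identity
w5 [[230.8, 201.1], [377.8, 202.0]] [245.42857143 297.57142857] 34.858027210884345
w6 [[235.1, 197.7], [382.7, 200.1]] [250.28571429 302.57142857] 35.252487417731345
w7 [[232.4, 199.9], [378.8, 203.7], [379.4, 197.1]] [247.         298.57142857] 34.58885325558795
```

```bash
python3 -m handwheel '[10,0.34,0.37,0,0,10,0.34,0.37,0,0,10,0,0,0,0,10,0,0,0,0]';  python3 -m handwheel '[10,0.34,0.37,0,0,10,0.34,0.37,0,0,10,0,0,0,0,10,0,0,0,0]'; python3 -m handwheel '[10,0.34,0.37,0,0,10,0.34,0.37,0,0,10,0,0,0,0,10,0,0,0,0]'; python3 lug.py | tail -1
```

```text
t: 10.45
ee_pos: [480.6, -3.5, 104.1]
orientation: [-2.337, -2.099, 0.001]
force: [-3.8, -0.8, 0.6]
opening: 0.158
grip_force: 60.2
t: 10.78
ee_pos: [481.4, -2.9, 104.1]
orientation: [-2.337, -2.099, 0.001]
force: [-3.4, -0.6, 0.6]
opening: 0.157
grip_force: 60.3
t: 11.12
ee_pos: [482.2, -2.3, 104.1]
orientation: [-2.337, -2.099, 0.001]
force: [-4.3, -0.2, 0.8]
opening: 0.158
grip_force: 60.5
w7 [[229.7, 202.4], [376.2, 203.2]] [244.14285714 296.14285714] 34.756011701609005
```

```bash
python3 -m handwheel '[10,0.67,0.74,0,0,10,0,0,0,0,10,0,0,0,0]';  python3 -m handwheel '[10,0.67,0.74,0,0,10,0,0,0,0,10,0,0,0,0]'; python3 -m handwheel '[10,0.67,0.74,0,0,10,0,0,0,0,10,0,0,0,0]'; python3 lug.py | tail -1
```

```text
t: 11.42
ee_pos: [483.0, -1.7, 104.1]
orientation: [-2.337, -2.099, 0.001]
force: [-4.1, 0.5, -0.6]
opening: 0.158
grip_force: 60.6
t: 11.67
ee_pos: [484.0, -1.1, 104.2]
orientation: [-2.337, -2.099, 0.0]
force: [-4.1, -0.1, -1.3]
opening: 0.16
grip_force: 60.7
t: 11.92
ee_pos: [484.9, -0.5, 104.1]
orientation: [-2.337, -2.1, -0.0]
force: [-4.1, -1.6, -0.4]
opening: 0.153
grip_force: 60.7
w7 [[226.7, 204.6], [373.0, 205.3]] [242.85714286 295.57142857] 36.586114637242474
```

```bash
python3 -m handwheel '[10,0.2,0.74,0,0,10,0,0,0,0,10,0,0,0,0]';  python3 -m handwheel '[10,0.2,0.74,0,0,10,0,0,1.5,0,10,0,0,1,0,10,0,0,0,0,10,0,0,0,0]'; python3 lug.py | tail -1;python3 - <<'E'
from h import *
im=cv2.imread('pics/w7.png'); print(proj(cal('wrist'),(479.6,-6.4,42)))
s=capture('side');Cs=cal('side');u,v=proj(Cs,(479,-6,60)).astype(int)
a=cv2.resize(im[170:310,200:360],(514,450),interpolation=cv2.INTER_CUBIC); b=cv2.resize(s[v-40:v+30,u-22:u+22,::-1],(283,450),interpolation=cv2.INTER_CUBIC)
cv2.imwrite('pics/c7.png',np.hstack([a,b]))
E
```

```text
t: 12.22
ee_pos: [485.7, -0.4, 104.2]
orientation: [-2.337, -2.099, -0.0]
force: [-4.3, 0.5, -0.3]
opening: 0.158
grip_force: 60.7
t: 12.63
ee_pos: [486.9, -0.4, 102.1]
orientation: [2.336, 2.099, 0.001]
force: [-4.5, -0.7, 3.6]
opening: 0.159
grip_force: 60.9
w7 [[224.0, 205.6], [371.3, 206.3]] [242.         295.57142857] 38.27916787896421
[270.48572662 221.86891132]
```

```bash
python3 -m handwheel '[10,0,0,1,0,10,0,0,0,0,10,0,0,0,0]';  python3 -m handwheel '[10,0,0,1,0,10,0,0,0,0,10,0,0,0,0]'
```

```text
t: 12.98
ee_pos: [486.6, -0.3, 100.8]
orientation: [2.337, 2.099, 0.0]
force: [-3.2, 0.5, 2.1]
opening: 0.157
grip_force: 60.8
t: 13.23
ee_pos: [486.4, -0.3, 99.6]
orientation: [-2.337, -2.099, 0.0]
force: [-3.3, -0.2, 2.1]
opening: 0.156
grip_force: 60.8
```

View pics/c7.png

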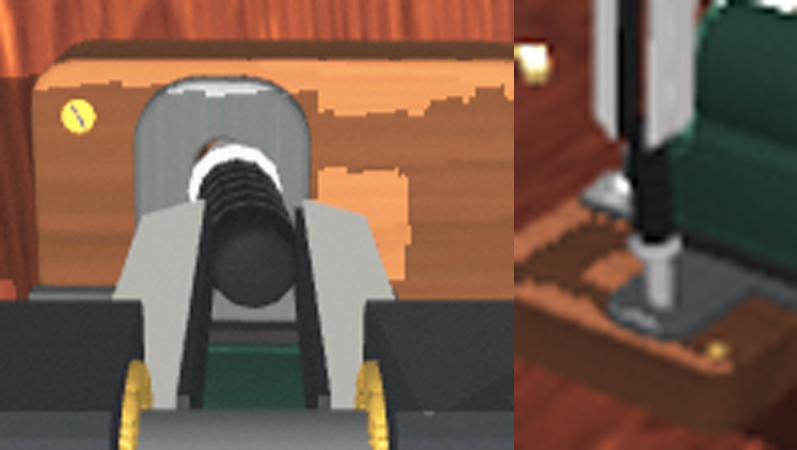

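```bash
python3 -m handwheel '[10,-0.7,-1.2,1,0,10,-0.7,-1.2,1,0,10,0,0,0,0,10,0,0,0,0]';  python3 -m handwheel '[10,-0.7,-1,1,0,10,-0.7,-1,1,0,10,0,0,0,0,10,0,0,0,0]'
```

```text
t: 13.57
ee_pos: [484.1, -1.5, 97.6]
orientation: [2.337, 2.099, 0.001]
force: [-1.7, -0.2, -0.4]
opening: 0.157
grip_force: 60.3
t: 13.9
ee_pos: [482.1, -2.7, 95.7]
orientation: [2.337, 2.099, 0.001]
force: [0.5, -0.7, -1.3]
opening: 0.157
grip_force: 60.1
```

```bash
python3 -m handwheel '[10,-0.5,-0.3,1,0,10,-0.5,-0.3,1,0,10,-0.5,-0.3,1,0,10,0,0,1,0,10,0,0,0,0,10,0,0,0,0]';  python3 -m handwheel '[10,-0.5,0,1,0,10,-0.5,0,1,0,10,0,0,1,0,10,0,0,1,0,10,0,0,0,0,10,0,0,0,0]'
```

```text
t: 14.4
ee_pos: [480.7, -4.0, 91.7]
orientation: [-2.337, -2.099, -0.0]
force: [1.3, -0.2, -0.6]
opening: 0.159
grip_force: 60.0
t: 14.9
ee_pos: [480.5, -5.0, 87.6]
orientation: [-2.337, -2.099, 0.0]
force: [-0.8, -0.7, -1.0]
opening: 0.156
grip_force: 60.0
```

```bash
python3 -m handwheel '[10,-0.4,0,1,0,10,0,0,1,0,10,0,0,1,0,10,0,0,1,0,10,0,0,0,0,10,0,0,0,0]' 30;  python3 -m handwheel '[10,-0.4,0,1,0,10,0,0,1,0,10,0,0,1,0,10,0,0,1,0,10,0,0,0,0,10,0,0,0,0]'
```

```text
t: 15.4
ee_pos: [480.2, -5.3, 83.5]
orientation: [-2.337, -2.099, 0.001]
force: [-0.1, 0.5, -1.2]
opening: 0.172
grip_force: 30.0
t: 15.9
ee_pos: [480.4, -5.8, 79.6]
orientation: [-2.337, -2.099, 0.0]
force: [-1.0, -0.3, -0.5]
opening: 0.173
grip_force: 30.1
```

```bash
python3 -m handwheel '[10,0,0,1,0,10,0,0,1,0,10,0,0,0,0,10,0,0,0,0]';  python3 -m handwheel '[10,0,0,0.7,0,10,0,0,0.7,0,10,0,0,0,0,10,0,0,0,0,10,0,0,0,0]'
```

```text
t: 16.23
ee_pos: [480.7, -5.8, 78.2]
orientation: [2.337, 2.099, 0.0]
force: [-2.1, 0.7, 4.6]
opening: 0.171
grip_force: 30.2
t: 16.65
ee_pos: [481.3, -6.0, 78.1]
orientation: [2.336, 2.099, 0.001]
force: [-4.8, 0.9, 11.1]
opening: 0.171
grip_force: 30.4
```

```bash
python3 -m handwheel '[50,0,0,0,0,50,0,0,0,0,50,0,0,0,0,50,0,0,-15,0,50,0,0,-37,0,50,30,-1.5,0,0,50,34,-1.8,0,0,50,34,-1.8,0,0,50,34,-1.8,0,0,50,31.5,-1.7,0,0,50,0,0,0,0,50,0,0,0,0]' 20
python3 - <<'E'
from h import *
np.set_printoptions(precision=2,suppress=True)
for i in range(3): im=capture('wrist')
o=observe(); print(o['ee_pos'],o['force'])
C=cal('wrist');cv2.imwrite('pics/w8.png',im[:,:,::-1]);print(proj(C,(489.8,160,60)),-C[0].T@C[1])
h=cv2.cvtColor(im,cv2.COLOR_RGB2HSV); m=((h[...,1]<40)&(h[...,2]>150)).astype(np.uint8); m[:180]=0;m[270:]=0;m[:,:250]=0;m[:,310:]=0
n,l,s,ce=cv2.connectedComponentsWithStats(m)
for i in range(1,n):
    if s[i,4]>30: print(s[i],ce[i],onz(C,ce[i],60))
E
```

```text
t: 17.65
ee_pos: [489.1, 158.8, 127.8]
orientation: [2.333, 2.103, -0.001]
force: [0.0, -1.0, 0.5]
opening: 0.532
grip_force: 0.0
[489.25 156.61 127.94] [ 0.07  0.02 -0.54]
[278.76 207.74] [496.6  222.77 327.65]
[ 250  180   60   37 1243] [280.47 192.63] [492.63 172.78  60.  ]
```

```bash
python3 -m handwheel '[50,1,0.5,30,0,50,0,0,30,0,50,0,0,12,0,50,0,0,8,0,50,0,0,0,0,50,0,0,0,0,10,0,0,0,0,10,0,0,0,0,10,0,0,0,0,10,0,0,0,0,10,0,0,0,0,10,0,0,0,0]' 20
python3 - <<'E'
from h import *
c=capture('wrist');o=observe();print(o['ee_pos'],o['force'],o['opening']*94)
E
```

```text
t: 18.8
ee_pos: [490.2, 158.7, 48.7]
orientation: [2.337, 2.099, 0.001]
force: [0.7, 0.4, -0.2]
opening: 0.142
grip_force: 0.0
[490.05548305 158.70396951  48.54678559] [ 0.38856312 -0.34157217  0.12811285] 11.47411480284392
```

```bash
python3 -m handwheel '[5,0,0,0,0,5,0,0,0,0,5,0,0,0,0]' 20
python3 - <<'E'
from h import *
im=capture('wrist');o=observe();print(o['ee_pos'],o['force'],o['opening']*94)
C=cal('wrist');cv2.imwrite('pics/w9.png',im[:,:,::-1]);print(proj(C,(489.8,160,60)),proj(C,(489.8,160,40)))
g=cv2.cvtColor(im,cv2.COLOR_RGB2HSV)
print('S');
for r in range(190,300,5): print(r,g[r,235:325:5,1],g[r,235:325:5,2])
E
```

```text
t: 19.1
ee_pos: [489.9, 158.6, 48.3]
orientation: [-2.337, -2.1, 0.0]
force: [-0.3, 0.0, 0.2]
opening: 0.053
grip_force: 0.0
[489.90412225 158.62609488  48.27153347] [-0.2014901   0.57156956 -0.55515877] 5.010139488937703
[278.03255553 241.00332612] [278.08342682 231.18697275]
S
190 [22 16 15 11 24 25 17 13 15 19 13 11 19 24 17 15 12 14] [255 255 255 255 255 255 255 255 255 255 255 255 255 255 255 255 255 255]
195 [14 16 16 11 21 25 16 12 14 20 13 12 18 22 20 16 13 15] [255 255 255 255 255 255 255 255 255 255 255 255 255 255 255 255 255 255]
200 [ 15  16  83  78 108 107 102  96  83  20  13  13  18  23  20  15  14  15] [255 255 254 255 251 250 252 253 254 255 255 255 255 255 255 255 255 255]
205 [102 100 102  99 106 108 101  98 100 103  80  14  20  22  20  16  13  15] [253 252 253 254 251 250 252 253 253 252 254 255 255 255 255 255 255 255]
210 [102 101 102  99 105 108 102  97  99 103 100  97 105 108  21  17  13  15] [253 253 253 253 251 251 252 253 253 252 253 253 251 250 255 255 255 255]
215 [100 101 101 100 104 108 104  13   1   3  96 100 106 107 106 102  14  14] [253 252 253 253 2
[... 1787 characters left out ...]
8  28  18  28  17] [ 46  42  43  47  47  42 152  37  84 100  39 155  45  43  45  43  46  46]
280 [ 12  17  13  23  17  17  10  14 164 157  14  12  12  22  21  24  17  17] [ 43  44  40  44  44  46 155  37  84 101  37 153  43  47  49  43  45  45]
285 [ 12  12  23  23  22   6 168  13 154 162  19   8 157  34  12  25  18  17] [ 43  42  44  44  46  40 143  39  83  99  40 154 143  45  44  41  43  45]
290 [ 22  18  17  23  22  77 159   6 157 161  20  10 166  17  18  17  23  17] [ 47  42  46  44  46  66 135  41  83  95  38 155 180  44  42  44  44  44]
295 [ 17  40  17  24  23 130 161   4 155 149   6   9 168  11  16  28  22  18] [ 45  45  45  43  45 114 135  71  87  89  46 149 196  45  48  45  46  42]
```

Run:
```python
from h import *
np.set_printoptions(precision=1,suppress=True)
C=cal('wrist')
for y,z in [(166.6,48),(158.6,48),(150.6,48),(166.6,60),(169,60),(151,60),(172,43),(148,43)]: print(y,z,proj(C,(490,y,z)))
print(onz(C,(277,215),43),onz(C,(277,228),60),onz(C,(277,252),60),onz(C,(260,230),43),onz(C,(292,230),43))
im=cv2.imread('pics/w9.png'); g=cv2.cvtColor(im,cv2.COLOR_BGR2GRAY)
for r in range(208,262,2): print(r,g[r,250:306:3])
```

```text
166.6 48 [277.3 225.1]
158.6 48 [278.6 236.9]
150.6 48 [279.9 248.5]
166.6 60 [277.2 230.7]
169 60 [276.8 226.9]
151 60 [279.9 254.8]
172 43 [276.4 215. ]
148 43 [280.3 249.6]
[490.4 172.   43. ] [490.1 168.3  60. ] [488.4 153.   60. ] [478.1 163.   43. ] [499.1 160.8  43. ]
208 [233 233 225 224 226 229 233 233 231 229 229 229 233 233 231 228 226 225
 253]
210 [233 233 224 224 225 229 233 233 230 229 229 229 233 232 230 228 226 225
 226]
212 [233 232 225 224 226 230 233 233 231 229 228 229 233 233 230 227 227 224
 227]
214 [234 232 226 224 225 230 232 164 216 225 159 217 232 233 229 227 228 225
 226]
216 [234 234 226 225 225 193 231 243 243 242 237 231 198 232 229 227 227 225
 226]
218 [233 233 225 225 226 234 237 219 243 242 239 237 231 233 229 227 228 224
 226]
220 [233 234 226 224 181 241 143  74 105 121  93 164 236 191 230 227 227 224
 227]
222 [233 234 226 224 242 176  63  63  97 115  77  64 172 235 229 228 228 224
 227]
224 [233 234 226 206 241  65  65 110 126 134 101  64  74 235 188 228 227 224
 226]
226 [232 233 226 217 207  63 119 152 221 216 139 121  65 200 201 228 228 224

[... 716 characters left out ...]
34  88  93 154 152 154 154 152
 153]
246 [177 152 153 150 152 153 152  61  88 233 233  88  64 154 153 152 153 153
 152]
248 [151 152 151 151 154 152 153  43  86 233 232  87  42 154 153 152 153 151
 152]
250 [152 153 154 152 153 153 153  36  85 233 229  84  36 151 153 153 153 153
 154]
252 [150 153 150 154 153 154 152  35  90 227 180  90  38 151 153 153 153 154
 153]
254 [152 152 151 152 152 152 153  39  89 227 228  88  41 152 152 152 154 152
 153]
256 [152 152 152 152 153 153 153  38  89 227 228  89  37 152 154 155 153 153
 153]
258 [152 152 154 150 154 152 153  39  88 227 228  91  34 152 152 151 153 151
 151]
260 [152 153 153 152 153 151 152  37  89 227 228  91  35 152 153 154 151 152
 151]
```

```bash
python3 -m handwheel '[44,1,0,0,0,44,0,0,0,0,44,0,0,0,0,44,0,0,0,0,44,0,0,3,0,44,0,0,3,0,44,0,0,3,0,44,0,0,3,0,44,0,0,0,0,44,0,0,0,0]' 20
python3 - <<'E'
from h import *
im=capture('wrist');o=observe();print(o['ee_pos'],o['force'],o['opening']*94)
C=cal('wrist');print([proj(C,(490,160+d,z)) for d,z in((8,o['ee_pos'][2]),(8,o['ee_pos'][2]+12),(8,o['ee_pos'][2]+20))])
g=cv2.cvtColor(im,cv2.COLOR_RGB2HSV)
for r in range(200,270,4): print(r,g[r,210:345:6,1],g[r,210:345:6,2])
E
```

```text
t: 19.98
ee_pos: [489.7, 159.5, 35.9]
orientation: [-2.337, -2.099, 0.001]
force: [0.5, 0.1, -0.6]
opening: 0.468
grip_force: 0.0
[489.96984354 159.5459398   36.1485926 ] [ 0.47640532  0.03670265 -0.06757164] 43.967120677635485
[array([277.12377493, 224.56184326]), array([277.03112186, 230.11437079]), array([276.96296544, 234.19885958])]
200 [169 166 159 123  14  17  14  14  27  18  79 103  17  12  16  19  20  16
  13  16  15  20  23] [148 115 127 241 255 255 255 255 255 255 255 253 255 255 255 255 255 255
 255 255 255 255 255]
204 [171 144 155  86  82 101 100  99 110 104  98 103 105  11  17  19  19  16
  14  16  15  19  24] [ 88  71  79 254 255 253 253 253 250 252 253 253 252 255 255 255 255 255
 255 255 255 255 255]
208 [156 158 157 119 101 104  99  99 108 103  98 101 102  12  16  19  20  85
  80 103  15  19  22] [ 93  76  83 235 253 252 253 253 249 252 253 252 252 255 255 255 255 254
 255 253 255 255 255]
212 [147 154 154 128 101 103  99  97 108 105  97 100 103  12  16  28 103 102
 100 102 102 107  22] [ 87  78  86 195 253 252 253 253 250 252 253 252 252 255 255 255 251 253
 253 2
[... 2031 characters left out ...]
1
   7  26  10  10  10] [154 155 154 140  34  38 253 250 251 245 238 234 234 243 254 251 251 253
  37  39 153 156 154]
260 [  8   8  10   8  22  21 104 106 108 102  20   2  48 103  95 106 105 104
  13   7   9  10  10] [154 153 154  66  35  37 253 250 251 252 239 234 242 253 254 251 251 253
  38  36 149 154 155]
264 [ 10   8  11   7   7  94  97 106 109 105  99 104 104  99  94 105 107 103
  21  27   7  10  10] [154 154 157  38  38 100 253 251 251 252 253 252 252 253 254 251 251 252
  36  38  38 154 153]
268 [ 10  10  10  24  44 103  98 107 105 106  97 104 105  99  94 107 106 102
 111   7  13   8  12] [153 154 153  32  35 252 253 251 251 252 253 252 252 253 254 251 251 252
 170  36  40 154 154]
```

```bash
python3 -m handwheel '[44,0,0,4,0,44,0,0,4,0,44,0,0,0,0,44,0,0,0,0]' 20; python3 -m handwheel '[10,0,0,0,0,10,0,0,0,0,10,0,0,0,0,10,0,0,0,0,10,0,0,0,0,10,0,0,0,0]'
```

```text
t: 20.37
ee_pos: [489.6, 159.5, 27.9]
orientation: [-2.337, -2.099, 0.001]
force: [-0.7, -0.7, -0.9]
opening: 0.469
grip_force: 0.0
t: 20.87
ee_pos: [489.5, 159.7, 28.5]
orientation: [-2.336, -2.099, 0.001]
force: [-2.5, 0.0, 3.3]
opening: 0.185
grip_force: 20.0
```

Run:
```python
from h import *
np.set_printoptions(precision=0,suppress=True)
c=get_calibration('wrist').copy()
# wrist0 calib
R=cv2.Rodrigues(np.array([-2.91115311,5.08696739e-04,3.13723870e-03]))[0]
_,_,f,cx,cy=cal('wrist'); C0=(R,np.array([-573.91722991,-22.94413581,390.31303072]),f,cx,cy)
im=cv2.imread('pics/wrist0.png');h=cv2.cvtColor(im,cv2.COLOR_BGR2HSV)
def blobs(im,roi,lab):
    h=cv2.cvtColor(im,cv2.COLOR_BGR2HSV);m=cv2.inRange(h,(0,0,0),(180,90,60));z=np.zeros_like(m);z[roi]=m[roi]
    n,l,s,ce=cv2.connectedComponentsWithStats(z)
    for i in range(1,n):
        if s[i,4]>12: print(lab,s[i],ce[i])
blobs(im,np.s_[325:372,120:275],'w0'); 
S=cal('scene');D=cal('side')
blobs(cv2.imread('pics/scene0.png'),np.s_[190:262,240:320],'sc');blobs(cv2.imread('pics/side0.png'),np.s_[170:245,270:345],'si')
for z in (60,90,120,150): 
    P=onz(C0,(223,345),z);print(z,P,'scene',proj(S,P),'side',proj(D,P))
P=(463.5,-161.5,42);print('bolthole scene',proj(S,P),'rear',proj(S,(542,-91,42)),'cams',-S[0].T@S[1],-D[0].T@D[1])
s=cv2.cvtColor(cv2.imread('pics/scene0.png'),cv2.COLOR_BGR2HSV)
for r in range(196,262,4): print(r,[tuple(int(v) for v in s[r,c]) for c in range(250,316,6)])
```

```text
w0 [204 334  38  22 700] [223. 344.]
sc [275 190   5   4  14] [277. 191.]
sc [281 190  10   7  40] [286. 192.]
sc [287 198  10   3  14] [292. 199.]
sc [249 201  56  51 947] [276. 228.]
sc [288 205   9   3  14] [292. 206.]
si [288 175   8   8  40] [292. 178.]
si [291 214  38  15 141] [311. 223.]
60 [ 511. -170.   60.] scene [309. 235.] side [309. 201.]
90 [ 517. -148.   90.] scene [303. 223.] side [305. 194.]
120 [ 523. -126.  120.] scene [297. 211.] side [300. 188.]
150 [ 529. -104.  150.] scene [291. 199.] side [295. 181.]
bolthole scene [299. 247.] rear [287. 231.] cams [-604. -567.  633.] [ 15. 826. 594.]
196 [(7, 163, 97), (8, 151, 96), (22, 40, 95), (22, 130, 230), (20, 43, 89), (26, 36, 98), (7, 23, 98), (18, 39, 85), (5, 167, 87), (6, 166, 86), (5, 163, 86)]
200 [(11, 86, 83), (21, 38, 68), (20, 42, 92), (19, 140, 153), (12, 41, 62), (18, 43, 71), (11, 61, 71), (16, 41, 69), (21, 37, 97), (7, 169, 80), (6, 167, 81)]
204 [(16, 48, 58), (19, 42, 85), (20, 41, 74), (18, 42, 79), (73, 76, 54), (75, 100, 84), (20, 36, 84), (18, 40, 82), (15, 50, 61), (23, 44, 76), (5, 163, 78)]
208
[... 1566 characters left out ...]
1, 134), (10, 161, 139), (11, 161, 122)]
248 [(10, 154, 76), (8, 34, 60), (0, 6, 87), (0, 28, 46), (13, 44, 41), (0, 37, 41), (0, 0, 112), (0, 0, 112), (15, 6, 88), (30, 2, 113), (11, 162, 124)]
252 [(11, 148, 76), (11, 149, 72), (10, 154, 76), (10, 98, 68), (30, 3, 76), (15, 14, 72), (10, 139, 121), (0, 4, 71), (150, 2, 113), (0, 3, 101), (11, 153, 80)]
256 [(11, 144, 71), (11, 150, 75), (10, 153, 80), (11, 156, 67), (10, 153, 75), (11, 159, 119), (11, 163, 142), (10, 160, 129), (10, 151, 118), (11, 154, 101), (11, 147, 66)]
260 [(6, 159, 85), (8, 152, 57), (10, 150, 78), (10, 150, 73), (11, 157, 78), (11, 147, 78), (11, 152, 67), (10, 155, 97), (11, 161, 119), (12, 162, 63), (11, 150, 63)]
```

```bash
python3 -m handwheel '[34,0,0,0,0,34,0,0,0,0,34,-3.5,0,-1,0,34,0,0,0,0,10,0,0,0,0,10,0,0,0,0,10,0,0,0,0,10,0,0,0,0,10,0,0,0,0]' 25; python3 -m handwheel '[10,0,0,-10,0,10,0,0,-20,0,10,0,0,-30,0,10,0,0,-30,0,10,0,0,0,0,10,0,0,0,0,10,0,0,0,0]'
python3 - <<'E'
from h import *
im=capture('wrist');o=observe();print(o['ee_pos'],o['force'],o['opening']*94); cv2.imwrite('pics/w10.png',im[:,:,::-1])
E
```

```text
t: 21.62
ee_pos: [489.2, 156.1, 29.4]
orientation: [-2.336, -2.099, 0.001]
force: [-2.5, -0.5, 2.6]
opening: 0.179
grip_force: 25.0
t: 22.2
ee_pos: [489.4, 156.1, 119.1]
orientation: [-2.337, -2.099, 0.0]
force: [0.1, -0.3, -0.3]
opening: 0.178
grip_force: 25.0
[488.60283619 155.91993027 118.16556987] [ 0.0844172  -0.15427323 -0.72125434] 16.968704688071618
```

```bash
python3 -m handwheel '[10,0,0,-30,0,10,0,0,-30,0,10,-10,0,-30,0,10,-32,0.92,0,0,10,-35,0.92,0,0,10,-35,0.92,0,0,10,-35,0.92,0,0,10,-35,0.92,0,0,10,-35,0.92,0,0,10,-35,0.92,0,0,10,-35,0.92,0,0,10,-35,0.92,0,0,10,0,0,0,0,10,0,0,0,0,10,0,0,0,0,10,0,0,0,0]'
python3 - <<'E'
from h import *
im=capture('wrist');o=observe();print(o['ee_pos'],o['force'],o['opening']*94)
cv2.imwrite('pics/w11.png',im[:,:,::-1])
E
```

```text
t: 23.58
ee_pos: [463.1, -163.5, 208.3]
orientation: [-2.334, -2.099, 0.0]
force: [-0.0, 1.0, -1.4]
opening: 0.18
grip_force: 25.0
[ 463.33354552 -163.40700016  208.62977209] [ 0.70149099 -0.3647842   0.00192309] 17.430403580826667
```

```bash
python3 -m handwheel '[10,-1.5,0,30,0,10,0,0,35,0,10,0,0,35,0,10,0,0,20,0,10,0,0,5,0,10,0,0,0,0,10,0,0,0,0,10,0,0,0,0]'
python3 - <<'E'
from h import *
np.set_printoptions(precision=1,suppress=True)
im=capture('wrist');o=observe();print(o['ee_pos'],o['force'])
C=cal('wrist');np.save('w12.npy',np.array(C,dtype=object),allow_pickle=True)
cv2.imwrite('pics/w12.png',im[:,:,::-1]); p=proj(C,(463.4,-161.4,42));e=o['ee_pos'];q=proj(C,(e[0]+.4,e[1]+3.7,e[2]-19));print(p,q)
h=cv2.cvtColor(im,cv2.COLOR_RGB2HSV);u,v=p.astype(int)
for r in range(v-24,v+40,3): print(r,h[r,u-30:u+31,2][::3],h[r,u-30:u+31,1][::5])
E
```

```text
t: 24.3
ee_pos: [465.3, -166.9, 86.5]
orientation: [2.333, 2.098, 0.002]
force: [-0.3, -0.4, -0.5]
opening: 0.179
grip_force: 25.0
[ 465.3 -167.1   86.6] [ 1.4  0.4 -1. ]
[275. 212.] [278.4 223.3]
188 [231 235 234 232 232 234 236 231 238 234 238 238 233 235 238 232 232 239
 211 253 253] [  2   4   1   1   3   2   1   2   2   3   4  84 142]
191 [231 235 234 232 233 234 235 231 238 233 238 238 232 233 237 232 229 239
 210 252 252] [  1   4   3   1   4   1   3   2   2   3   2 109 140]
194 [162 235 234 231 231 235 235 230 237 233 236 237 234 234 236 232 230 238
 190 250 250] [  3   3   3   2   1   1   2   1   2   2   1 106 145]
197 [143 147 145 231 230 235 236 230 238 232 238 237 231 233 236 231 229 239
 191 249 250] [  4   0   1   2   1   3   4   2   4   2   3 127 143]
200 [145 147 147 144 146 163 233 230 237 233 236 234 159 163 165 142 140 238
 191 251 251] [  7   5   5   2   4   3   3   5   6  11   3 141 143]
203 [141 145 149 142 142 145 145 124 167 141 140 145 141 144 145 140 143 148
 113 154 242] [  5   2   9   0   8  24   2   4   9   5   7 124 152]
206 [143 145 147 144 142 146 113 
[... 1508 characters left out ...]
[15 10 12  4  0  0  1  1  0  1 20  8 10]
239 [185 185 186 188 185 145  54 252 253 254 254 253 252 253 252 252 132  50
 186 185 186] [12  8  8  7  0  0  1  0  1  1 11  8 10]
242 [186 186 185 186 186  80 100 253 253 253 253 253 252 252 252 251 227  52
 187 186 186] [10 10 11 10  1  1  0  1  1  0 36 10 10]
245 [186 186 186 185 187  46 144 253 252 253 253 252 252 252 252 251 249  48
 186 186 185] [10 11 10 11  0  0  1  1  1  1 25  8 11]
248 [186 185 187 187 186  48 110 253 252 253 253 252 252 252 252 251 243  49
 183 184 185] [ 8 10 10 27  1  0  1  1  1  1 11  8 10]
251 [187 186 186 185 187  49  46 253 252 253 253 252 251 251 251 251 128  50
 154 185 186] [11 11 10 21  1  1  1  1  1  1 10 10 10]
```

Run:
```python
from h import *
np.set_printoptions(precision=2,suppress=True)
for i in range(2): im=capture('wrist');
o=observe();C=cal('wrist')
g=cv2.cvtColor(im,cv2.COLOR_RGB2HSV)
# hole: saturated (wood) region within grey lug
m=((g[...,1]>55)&(g[...,2]<130)).astype(np.uint8); z=np.zeros_like(m); z[198:222,255:288]=m[198:222,255:288]
n,l,s,ce=cv2.connectedComponentsWithStats(z); print(s[1:],ce[1:])
for r in range(200,220,1): print(r,g[r,256:288,2])
e=o['ee_pos'];print(e)
for p in((270.7,212),): print(onz(C,p,42))
for p in((278,230),): print('flange top',onz(C,p,e[2]-19+33))
```

```text
[[263 205  15  12 126]] [[269.79 210.95]]
200 [144 143 161 163 162 163 161 162 233 232 229 230 233 237 236 235 233 232
 235 236 235 166 165 165 161 161 160 160 161 160 163 146]
201 [142 144 143 146 146 144 144 145 233 232 227 230 162 237 235 233 232 231
 166 164 163 148 147 145 143 144 143 142 144 144 144 145]
202 [144 143 143 146 146 143 142 143 162 162 157 148 130 198 201 196 193 223
 145 147 146 148 146 146 143 142 142 142 142 144 144 146]
203 [143 144 143 147 146 144 141 144 145 130 116 112 131 162 164 140 132 141
 123 133 145 148 148 145 144 144 140 143 144 144 145 145]
204 [143 142 144 145 146 144 141 144 131 114 130 148 151 153 155 150 148 149
 140 126 130 143 147 147 143 143 141 142 142 143 144 146]
205 [142 146 141 145 145 145 141 125 117  98 120 152 151 150 151 153 151 150
 151 148 131 124 146 144 143 145 142 141 142 142 145 146]
206 [143 141 142 145 145 142 127 111 110  81  86 122 153 154 151 151 151 151
 152 153 149 125 136 144 143 142 142 142 144 143 144 144]
207 [141 141 142 147 146 137 114 119 104  76  80  90 122 151 153 149 151 153
 153 151 122 105 124 135 143 142 141
[... 1030 characters left out ...]
6  85  84  85
  81  79  80 126 139 141 145 141 140 141 143 142 143 147]
216 [139 141 141 146 147 142 125 116 105  79  77  79  79  82  84  82  82  82
 110 143 146 151 156 155 151 153 150 142 141 140 144 144]
217 [140 142 143 144 146 144 139 129 118 105  88  80  79  76  80  78  80 108
 145 159 168 177 220 211 173 161 156 152 142 143 142 144]
218 [140 140 141 146 145 144 140 141 127 115 116 103  87  89 108 114 156 170
 214 237 248 252 253 253 252 247 218 205 169 156 150 146]
219 [137 138 142 145 147 144 143 144 141 129 119 117 136 162 200 229 238 252
 253 253 253 254 254 254 254 253 252 251 250 243 212 200]
[ 464.84 -167.09   86.19]
[ 459.58 -160.89   42.  ]
flange top [ 465.47 -158.01  100.19]
```

Run:
```python
from h import *
np.set_printoptions(precision=2,suppress=True)
im=capture('wrist');o=observe();C=cal('wrist');cv2.imwrite('pics/w13.png',im[:,:,::-1])
g=cv2.cvtColor(im,cv2.COLOR_RGB2HSV)
y=cv2.inRange(g,(20,110,100),(35,255,255))
n,l,s,ce=cv2.connectedComponentsWithStats(y)
for i in range(1,n):
    if 20<s[i,4]<200: print(s[i],ce[i],onz(C,ce[i],34))
yaw=-.105;R=np.array([[np.cos(yaw),-np.sin(yaw)],[np.sin(yaw),np.cos(yaw)]]);O=np.array([479.8,-6.3])-R@[-25,78]
for a in((-62.5,90.5),(62.5,90.5),(-62.5,-90.5),(62.5,-90.5)): P=O+R@a; print(a,P,proj(C,(*P,34)))
print(o['ee_pos'],onz(C,(270.2,211),42))
```

```text
[221 220  11  10  81] [225.68 224.43] [ 421.64 -169.02   34.  ]
[528 257  12  10  44] [532.93 260.3 ] [ 670.52 -227.21   34.  ]
[531 267  13  16  30] [536.2 274.5] [ 674.17 -240.42   34.  ]
(-62.5, 90.5) [443.82  10.06] [219.9  -31.38]
(62.5, 90.5) [568.13  -3.04] [404.11 -31.68]
(-62.5, -90.5) [ 424.85 -169.94] [229.79 225.12]
(62.5, -90.5) [ 549.16 -183.04] [384.73 224.62]
[ 464.52 -166.99   85.85] [ 458.96 -159.87   42.  ]
```

```bash
python3 -m handwheel '[10,2,-3.1,10,0,10,0,0,8,0,10,0,0,2,0,10,0,0,0,0,10,0,0,0,0]';python3 -m handwheel '[10,0,0,1,0,10,0,0,1,0,10,0,0,0,0,10,0,0,0,0]';python3 -m handwheel '[10,0,0,1,0,10,0,0,1,0,10,0,0,0,0,10,0,0,0,0]'
```

```text
t: 24.92
ee_pos: [460.1, -163.9, 63.7]
orientation: [-2.336, -2.099, 0.001]
force: [0.5, -0.7, -0.1]
opening: 0.181
grip_force: 25.0
t: 25.25
ee_pos: [460.6, -164.2, 62.4]
orientation: [2.337, 2.099, 0.0]
force: [-0.6, -0.7, -0.5]
opening: 0.181
grip_force: 25.0
t: 25.58
ee_pos: [460.5, -164.1, 60.3]
orientation: [-2.337, -2.099, 0.0]
force: [0.2, -0.1, -0.7]
opening: 0.182
grip_force: 25.0
```

```bash
python3 -m handwheel '[10,0,0,1,0,10,0,0,0,0,10,0,0,0,0]';python3 -m handwheel '[10,0,0,1,0,10,0,0,0,0,10,0,0,0,0]';python3 -m handwheel '[10,0,0,1,0,10,0,0,0,0,10,0,0,0,0]'
```

```text
t: 25.83
ee_pos: [460.5, -164.2, 59.3]
orientation: [2.337, 2.099, -0.0]
force: [0.4, -0.7, -0.1]
opening: 0.18
grip_force: 25.0
t: 26.08
ee_pos: [460.4, -164.2, 58.4]
orientation: [2.337, 2.099, -0.0]
force: [-0.7, -0.3, 2.1]
opening: 0.181
grip_force: 25.0
t: 26.33
ee_pos: [460.2, -164.1, 57.0]
orientation: [-2.337, -2.099, 0.001]
force: [-0.4, -1.1, 1.0]
opening: 0.184
grip_force: 25.0
```

```bash
python3 -m handwheel '[10,0,0,1,0,10,0,0,0,0,10,0,0,0,0]';python3 -m handwheel '[10,0,0,1,0,10,0,0,0,0,10,0,0,0,0]';python3 -m handwheel '[10,0,0,1,0,10,0,0,0,0,10,0,0,0,0]'
```

```text
t: 26.58
ee_pos: [460.2, -164.0, 56.0]
orientation: [-2.337, -2.099, 0.001]
force: [-2.0, -1.6, -1.2]
opening: 0.183
grip_force: 25.0
t: 26.83
ee_pos: [460.2, -164.0, 55.1]
orientation: [-2.337, -2.099, 0.001]
force: [-2.0, -1.5, -0.8]
opening: 0.181
grip_force: 25.0
t: 27.08
ee_pos: [460.3, -164.0, 54.2]
orientation: [-2.337, -2.099, 0.0]
force: [-2.3, -0.7, 0.5]
opening: 0.183
grip_force: 25.0
```

```bash
python3 -m handwheel '[10,-0.3,-0.5,1,0,10,0,0,1,0,10,0,0,0,0,10,0,0,0,0]';python3 -m handwheel '[10,0,0,1,0,10,0,0,1,0,10,0,0,0,0,10,0,0,0,0]';python3 -m handwheel '[10,0,0,1,0,10,0,0,1,0,10,0,0,0,0,10,0,0,0,0]'
```

```text
t: 27.42
ee_pos: [460.1, -164.3, 52.3]
orientation: [2.337, 2.099, 0.0]
force: [-2.0, -1.9, -0.6]
opening: 0.182
grip_force: 25.0
t: 27.75
ee_pos: [460.1, -164.3, 50.2]
orientation: [2.337, 2.099, 0.0]
force: [-1.5, -0.8, -0.4]
opening: 0.181
grip_force: 25.0
t: 28.08
ee_pos: [460.1, -164.4, 48.3]
orientation: [2.337, 2.099, 0.0]
force: [-1.2, -1.0, -0.7]
opening: 0.183
grip_force: 25.0
```

```bash
python3 -m handwheel '[10,-0.3,-0.3,1.5,0,10,0,0,1.5,0,10,0,0,1.5,0,10,0,0,1.5,0,10,0,0,0,0,10,0,0,0,0]';python3 -m handwheel '[10,0,0,1.5,0,10,0,0,1.5,0,10,0,0,1.5,0,10,0,0,1.5,0,10,0,0,0,0,10,0,0,0,0]'
```

```text
t: 28.58
ee_pos: [459.8, -164.6, 42.1]
orientation: [2.337, 2.099, 0.0]
force: [1.3, -1.2, -1.0]
opening: 0.182
grip_force: 25.0
t: 29.08
ee_pos: [459.8, -164.6, 36.2]
orientation: [2.337, 2.099, 0.0]
force: [0.5, -1.0, -1.3]
opening: 0.181
grip_force: 25.0
```

```bash
python3 -m handwheel '[10,0,0,1,0,10,0,0,1,0,10,0,0,1,0,10,0,0,0,0,10,0,0,0,0]';python3 -m handwheel '[10,0,0,0.7,0,10,0,0,0.7,0,10,0,0,0,0,10,0,0,0,0]';python3 -m handwheel '[10,0,0,0.7,0,10,0,0,0.7,0,10,0,0,0,0,10,0,0,0,0]'
```

```text
t: 29.5
ee_pos: [459.8, -164.7, 33.3]
orientation: [2.337, 2.099, 0.0]
force: [0.1, -1.3, -0.9]
opening: 0.183
grip_force: 25.0
t: 29.83
ee_pos: [459.8, -164.7, 32.0]
orientation: [2.337, 2.099, 0.0]
force: [0.8, -1.5, -0.2]
opening: 0.181
grip_force: 25.0
t: 30.17
ee_pos: [459.9, -165.0, 31.4]
orientation: [2.336, 2.099, -0.0]
force: [-1.9, -1.4, 5.7]
opening: 0.18
grip_force: 25.0
```

```bash
python3 -m handwheel '[10,0,0,0.6,0,10,0,0,0,0,10,0,0,0,0,10,0,0,0,0]'; python3 -m handwheel '[34,0,0,0,0,34,0,0,0,0,34,0,0,0,0,34,0,0,-4,0,34,0,0,-30,0,34,0,0,-30,0,34,0,0,0,0,34,0,0,0,0]' 20;python3 - <<'E'
from h import *
np.set_printoptions(precision=1,suppress=True)
im=capture('wrist');o=observe();C=cal('wrist');cv2.imwrite('pics/w14.png',im[:,:,::-1])
print(o['ee_pos'])
g=cv2.cvtColor(im,cv2.COLOR_RGB2HSV)
m=((g[...,1]<15)&(g[...,2]>225)).astype(np.uint8); z=np.zeros_like(m); z[170:280,230:330]=m[170:280,230:330]
n,l,s,ce=cv2.connectedComponentsWithStats(z)
for i in range(1,n):
    if s[i,4]>20: print(s[i],ce[i],onz(C,ce[i],62))
y=cv2.inRange(g,(20,110,100),(35,255,255));n,l,s,ce=cv2.connectedComponentsWithStats(y)
for i in range(1,n):
    if 20<s[i,4]<200: print('y',s[i],onz(C,ce[i],34))
print(proj(C,(462,-161,45)),proj(C,(462,-161,62)))
E
```

```text
t: 30.5
ee_pos: [460.0, -165.1, 31.3]
orientation: [2.336, 2.099, -0.001]
force: [-2.7, -1.1, 9.0]
opening: 0.181
grip_force: 25.0
t: 31.17
ee_pos: [461.3, -165.3, 95.9]
orientation: [2.334, 2.097, 0.003]
force: [0.5, -0.4, -0.3]
opening: 0.364
grip_force: 0.0
[ 459.8 -164.5   94.2]
[ 249  170   54   46 1640] [276.1 185.3] [ 461.2 -136.    62. ]
[264 205  24  23 399] [276.3 216. ] [ 458.8 -158.8   62. ]
y [227 218  11  10  76] [ 420.7 -167.9   34. ]
y [521 254  15  23  92] [ 668.4 -230.6   34. ]
[280.7 212.8] [280.8 218.4]
```

```bash
python3 -m handwheel '[50,0,0,-32,0,50,0,0,-32,0,50,0,0,-32,0,50,30,0.9,0,0,50,35,0.9,0,0,50,35,0.9,0,0,50,35,0.9,0,0,50,25,0,0,0,50,0,0,0,0,50,0,0,0,0,50,0,0,0,0]' 20;python3 - <<'E'
from h import *
np.set_printoptions(precision=1,suppress=True)
for i in range(2): im=capture('wrist')
o=observe();C=cal('wrist');print(o['ee_pos'])
p=proj(C,(480.5,-6.5,106));print(p,proj(C,(480.5,-6.5,46)))
g=cv2.cvtColor(im,cv2.COLOR_RGB2GRAY);m=(g<45).astype(np.uint8);z=np.zeros_like(m);u,v=p.astype(int);z[v-35:v+30,u-25:u+25]=m[v-35:v+30,u-25:u+25]
n,l,s,ce=cv2.connectedComponentsWithStats(z)
for i in range(1,n):
    if s[i,4]>30:print(s[i],ce[i],onz(C,ce[i],95))
E
```

```text
t: 32.13
ee_pos: [479.5, -6.2, 188.6]
orientation: [-2.336, -2.099, 0.003]
force: [-0.3, 0.1, 0.4]
opening: 0.529
grip_force: 0.0
[479.9  -6.9 189.2]
[279.3 207.1] [279.3 194.4]
[267 195  19  20 191] [276.8 203.7] [478.2  -5.6  95. ]
```

Drift is standing where left. Descend and grip.

```bash
python3 -m handwheel '[50,0.7,0.5,35,0,50,0,0,35,0,50,0,0,25,0,50,0,0,12,0,50,0,0,4,0,50,0,0,0,0,50,0,0,0,0,10,0,0,0,0,10,0,0,0,0,10,0,0,0,0,10,0,0,0,0,10,0,0,0,0,10,0,0,0,0]' 30; python3 -m handwheel '[10,0,0,-4,0,10,0,0,-6,0,10,0,0,-6,0,10,0,0,0,0]'
```

```text
t: 33.32
ee_pos: [481.0, -5.2, 79.3]
orientation: [2.337, 2.099, 0.0]
force: [-0.1, 0.3, 1.0]
opening: 0.168
grip_force: 30.0
t: 33.65
ee_pos: [482.0, -5.4, 96.5]
orientation: [2.336, 2.098, 0.002]
force: [0.4, -0.1, -0.7]
opening: 0.166
grip_force: 30.0
```

```bash
python3 -m handwheel '[10,0,0,-20,0,10,0,0,-30,0,10,28,7.5,0,0,10,35,10,0,0,10,35,10,0,0,10,35,10,0,0,10,35.2,9,0,0,10,0,0,0,0,10,0,0,0,0,10,0,0,0,0,10,0,0,0,0]';python3 - <<'E'
from h import *
np.set_printoptions(precision=1,suppress=True)
im=capture('wrist')
o=observe();C=cal('wrist');print(o['ee_pos'],o['force'])
cv2.imwrite('pics/w15.png',im[:,:,::-1])
p=proj(C,(545,156,40));print(p,proj(C,(545,156,74)))
g=cv2.cvtColor(im,cv2.COLOR_RGB2HSV);u,v=p.astype(int)
for r in range(v-20,v+16,2): print(r,g[r,u-22:u+23:2,2])
E
```

```text
t: 34.57
ee_pos: [544.5, 155.8, 144.7]
orientation: [-2.338, -2.098, 0.002]
force: [-0.3, -0.3, -1.2]
opening: 0.171
grip_force: 30.0
[544.6 155.7 144.8] [-0.1  0.1 -1.2]
[279.  202.1] [279.  210.5]
182 [255 255 255 255 255 255 255 255 255 255 255 255 255 255 255 255 255 255
 255 255 255 255 255]
184 [255 255 255 255 255 255 255 255 255 255 255 255 255 255 255 255 255 255
 255 255 255 255 255]
186 [255 255 255 255 255 255 255 255 255 255 255 255 255 255 255 255 255 255
 255 255 255 255 255]
188 [255 255 255 255 255 255 255 255 255 255 255 255 255 255 255 255 255 255
 255 255 255 255 255]
190 [255 255 255 255 254 254 255 254 255 255 255 255 255 255 255 255 255 255
 255 255 255 255 255]
192 [254 253 253 253 252 252 254 254 254 254 255 255 255 255 255 255 255 255
 255 255 255 255 255]
194 [254 253 253 253 252 251 252 254 254 254 255 253 254 255 255 255 255 255
 255 255 255 255 255]
196 [254 254 253 253 252 251 251 254 251 253 254 254 254 254 249 255 255 253
 254 255 255 255 255]
198 [254 254 253 253 252 251 251 253 228 254 254 254 254 254 250 251 254 253
 254 255 255 255 255]
200 [254 2
[... 180 characters left out ...]
53 253]
204 [254 254 254 253 252 252 251 237 156 164 171 171 166 156 167 243 254 253
 254 254 253 253 253]
206 [254 254 254 253 252 251 252 221 138 141 149 164 163 165 170 248 254 253
 254 254 253 253 253]
208 [254 254 254 254 252 251 241 138 139 135 135 152 169 170 243 253 254 253
 254 254 253 253 252]
210 [254 254 254 254 252 252 144 155 217 236 235 183 149 221 252 253 254 253
 254 254 253 253 252]
212 [254 254 254 254 252 162 244 244 243 240 240 241 243 237 202 253 254 253
 254 254 253 253 252]
214 [254 254 254 254 162 242 245 245 244 166 128 212 243 242 238 202 254 253
 254 254 253 253 252]
216 [254 254 254 205 241 242 216  64  37  35  40  36  46 166 242 237 254 253
 254 254 253 252 255]
```

```bash
python3 -m handwheel '[10,0.9,1,15,0,10,0,0,12,0,10,0,0,4,0,10,0,0,2,0,10,0,0,0,0,10,0,0,0,0]';python3 -m handwheel '[10,0,0,1.5,0,10,0,0,1.5,0,10,0,0,0,0,10,0,0,0,0]';python3 -m handwheel '[10,0,0,1.5,0,10,0,0,1.5,0,10,0,0,0,0,10,0,0,0,0]'
```

```text
t: 35.12
ee_pos: [546.4, 157.6, 112.2]
orientation: [2.337, 2.099, 0.0]
force: [-0.0, -0.7, -0.9]
opening: 0.166
grip_force: 30.0
t: 35.45
ee_pos: [546.5, 157.9, 109.2]
orientation: [2.337, 2.099, 0.001]
force: [-0.6, -0.3, -0.2]
opening: 0.166
grip_force: 30.0
t: 35.78
ee_pos: [546.0, 157.8, 105.7]
orientation: [-2.337, -2.099, 0.001]
force: [0.8, -0.3, -1.7]
opening: 0.167
grip_force: 29.9
```

In the hole (tip about 34). Continue down.

```bash
python3 -m handwheel '[10,0,-0.4,3,0,10,0,0,3,0,10,0,0,3,0,10,0,0,0,0,10,0,0,0,0]';python3 -m handwheel '[10,0,0,3,0,10,0,0,3,0,10,0,0,3,0,10,0,0,0,0,10,0,0,0,0]';python3 -m handwheel '[10,0,0,2,0,10,0,0,2,0,10,0,0,2,0,10,0,0,0,0,10,0,0,0,0]'
```

```text
t: 36.2
ee_pos: [545.6, 157.8, 96.5]
orientation: [-2.337, -2.099, 0.001]
force: [0.7, 0.3, -1.4]
opening: 0.167
grip_force: 29.9
t: 36.62
ee_pos: [545.6, 157.8, 87.6]
orientation: [-2.337, -2.099, 0.001]
force: [0.4, -0.8, -1.0]
opening: 0.164
grip_force: 29.9
t: 37.03
ee_pos: [545.7, 157.8, 81.7]
orientation: [-2.337, -2.099, 0.0]
force: [0.8, 0.3, -0.9]
opening: 0.167
grip_force: 29.9
```

```bash
python3 -m handwheel '[10,0,0,1.5,0,10,0,0,1.5,0,10,0,0,0,0,10,0,0,0,0]';python3 -m handwheel '[10,0,0,1,0,10,0,0,0.7,0,10,0,0,0,0,10,0,0,0,0]'
```

```text
t: 37.37
ee_pos: [545.7, 157.8, 78.8]
orientation: [-2.337, -2.099, 0.0]
force: [1.0, -1.1, -0.5]
opening: 0.166
grip_force: 29.9
t: 37.7
ee_pos: [545.9, 157.9, 77.4]
orientation: [2.337, 2.099, 0.0]
force: [0.9, -0.5, 0.8]
opening: 0.165
grip_force: 29.9
```

```bash
python3 -m handwheel '[10,0,0,1,0,10,0,0,0,0,10,0,0,0,0]';python3 -m handwheel '[50,0,0,0,0,50,0,0,0,0,50,0,0,0,0,50,0,0,-15,0,50,0,0,-30,0,50,0,0,-30,0,50,0,0,0,0,50,0,0,0,0,50,0,0,0,0]' 20
python3 - <<'E'
from h import *
np.set_printoptions(precision=1,suppress=True)
im=capture('wrist');o=observe();C=cal('wrist');print(o['ee_pos'],o['force'],o['grip_force'],np.abs(o['dq']).max())
p=proj(C,(545,156,104));print(p)
g=cv2.cvtColor(im,cv2.COLOR_RGB2GRAY);m=(g<70).astype(np.uint8);z=np.zeros_like(m);u,v=p.astype(int);z[v-35:v+30,u-30:u+30]=m[v-35:v+30,u-30:u+30]
n,l,s,ce=cv2.connectedComponentsWithStats(z)
for i in range(1,n):
    if s[i,4]>30:print(s[i],ce[i],onz(C,ce[i],95))
sc=capture('side');D=cal('side');a=cv2.imread('pics/side0.png')[:,:,::-1];u,v=proj(D,(545,156,75)).astype(int)
A=cv2.cvtColor(a[v-22:v+18,u-12:u+13].copy(),cv2.COLOR_RGB2GRAY);B=cv2.cvtColor(sc[v-22:v+18,u-12:u+13],cv2.COLOR_RGB2GRAY)
print('dark rows/cols before',[np.where((A<60).any(k))[0][[0,-1]] for k in(1,0)],'after',[np.where((B<60).any(k))[0][[0,-1]] for k in(1,0)],np.abs(A.astype(int)-B).mean())
E
```

```text
t: 37.95
ee_pos: [546.2, 158.0, 77.2]
orientation: [2.337, 2.099, 0.001]
force: [-0.8, 0.3, 6.5]
opening: 0.17
grip_force: 30.0
t: 38.7
ee_pos: [545.1, 157.7, 150.3]
orientation: [-2.336, -2.099, 0.002]
force: [0.5, 0.0, -1.0]
opening: 0.532
grip_force: 0.0
[544.5 157.7 149.5] [-0.5  0.6  0.9] 0.0 0.01077116943794036
[279.6 220.5]
[266 197  22  31 531] [276.4 212.7] [542.9 160.3  95. ]
[249 232  21  18 320] [258.4 241.5] [525.4 137.5  95. ]
[270 233  39  17 544] [289.  241.2] [550.5 135.2  95. ]
dark rows/cols before [array([ 5, 39]), array([ 0, 24])] after [array([ 5, 39]), array([ 0, 17])] 9.388
```

```bash
python3 -c "
from workcell import *
print(finish_job())"
```

```text
the job is handed in; nothing more can be done
None
```

I've handed the job in: the drift drew the foot into line and went home, the bolt is down in the right lug, and the drift is back in its stand hole. I judged each seating from contact force and height, with pushing force never above about 11 N and 39 of the 72 s used. The hand-in gave no verdict.

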